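# Set the canister dispenser's dose screw: home stop, then three turns

## Robot

A 6-joint arm with a two-finger parallel gripper is mounted at the origin on the work surface. World frame = base frame: x ahead of the robot, y to its left, z up, the work surface at z = 0. Lengths are in mm, angles in rad, forces in N, time in s.
With the tool pointing down it reaches from about 275 to 975 mm from the base axis. Payload 8.4 kg.
Tool frame: the origin (TCP) lies midway between the tips of the shut fingers; the grasp point (between the pads) lies 19 mm behind it; z points along the fingers, y is the line along which they close (so a half turn about z gives the same grasp; the last joint's range is limited). The gripper opens to 92 mm and grips with 3 to 60 N. Pads are 20 mm wide; open, the fingers measure 128 mm over their backs; the gripper's body (75 mm by 189 mm) begins 69 mm behind the grasp point.
Start: joints at [1.139, 0.353, 1.633, -0, 1.155, -0.002], TCP at [260.429, 568.159, 214.583] pointing down, gripper open.
Joint ranges: [-2.63, 2.63], [-0.92, 2.1], [0.06, 2.66], [-1.3, 4.44], [0, 2.69], [-3.02, 3.02]. Speed limits (rad/s): [2.22, 2.22, 2.79, 3.14, 3.14, 3.14].

## Interface

Orientations are given as [roll, pitch, yaw] about the fixed x, y, z axes, in that order (R = Rz(yaw) Ry(pitch) Rx(roll)).
In Python, from rig import env gives the robot as it stands.
- The arm moves only by the tool step_arm, never from a script. Its argument "increments" is a list of rows, each an object with "linear": the shift along the tool's x, y, z in cm, a list of three; "turn": the turn about the tool's z in degrees. In form: [{"linear": [tx, ty, tz], "turn": turn}, ...]. A call has 1 to 12 rows; each row is the pose to reach, as a shift and turn from the pose commanded when the call began, along the tool's axes at that moment; what a row does not reach only later rows make up. A row lasts 1/10 s, in which the tool goes at most 50 mm and 8.59 degrees, less where a joint would pass 70% of its speed; a pose out of reach is approached as far as the arm can. A call with a gripper value outside its range is refused whole. "gripper" is the gripper's target within -1 to 1 (shut at 1, half-way at 0, fully open at -1), set as the call begins (left out, the last holds). The fingers move at their own pace and stop on an object; "grip_force" is the grip in N (left out, the last holds). Time passes only in rows, so rows that repeat a pose let the fingers close. It gives the time, the measured TCP pose, the force and the opening at its end, in the units of the state.
- env.sense(): the state, without advancing time (a new reading comes with each control period).
- env.grab_frame(name): name is "scene" or "top"; returns a dict with "image" (384x512x3 uint8, blue, green, red), "K" (3x3 intrinsics, pixels), "k1" (the pictures are not rectified: a ray, as slopes to the right and down, at radius r is drawn at 1 + k1 r^2 times it, then the intrinsics apply), "R" (3x3) and "t" (3): a world point X has camera coordinates R X + t. Camera axes: x right, y down, z forward; pixel columns grow to the right and rows downward; lengths in mm; the calibration is good to about 2 mm. A picture is of the moment at which its call begins. There is no depth.
- env.finish_job(): hands the job in, once; it reports no verdict.
The state is a dict: "time_s": time; "q": joint angles; "qvel": joint speeds; "joint_torque": joint torques, N m; "tcp_pos": TCP position; "ee_rot": TCP orientation; "force": force on the tool from outside, world axes, zero at the start; "moment": the same for the moment, N m; "grip_width": finger opening in mm.
Only numpy, scipy, OpenCV 4.12 (cv2) and the standard library are available. Lean on these libraries where they do the work, as an engineer would, in place of code of your own. Each camera call takes 0.05 s, during which the arm holds its last target. There are 200 camera calls.

## Task

Set the dose on the desiccant canister dispenser with the crank on its top: wind the crank anticlockwise (seen from above) gently until you feel it come up against its inner end stop, without forcing it, then from there wind it clockwise exactly three full turns. Then let go of the crank, leaving it where it is, and leave everything else on the bench where it stands.

Things in the scene. Friction and masses are not known exactly. Their poses are not given: they have to be found in the camera images.
- dispenser: white box-shaped dispenser fixed to the bench, housing 150 (x) x 140 (y) x 130 high, clear hopper 100 x 120 x 146 high behind it (+x), low catch tray in front (-x). Origin: centre of the housing's underside, on the crank's axis; z up. A stiffly sprung end stop against anticlockwise turning is hidden inside, at a different angle in each start; past first touch it takes 2 to 3 N more at the handle per degree, and 10 degrees would damage it
- crank: steel crank on top of the dispenser: hub and flat arm 20 wide, top of both at most 164 above the bench. Turns about the vertical, needs about 4 N at the handle, stays where left. Starts 45 to 185 degrees clockwise of the end stop; clockwise it runs on past three turns with no stop or mark. Origin on its axis, 130 above the bench; its x axis points to the handle
- pivot (a point): the point on the crank's vertical axis level with the middle of the handle, 187 above the bench; the handle circles around it at 65 radius
- handle (a point): middle of the upright black round handle at the crank's end: 24 diameter, 50 tall (162 to 212 above the bench, the steel crank arm just below). The handle spins freely about its own upright axis, so a hand gripping it from above need not turn
- metering_nut (a point): small brass nut on the dose screw, hidden inside the housing and geared to the crank: in the dispenser's frame its x is -10.0 at the end stop and grows by only 0.5 for each clockwise turn, to -8.5 at three turns; too little to be measured usefully
- card_bin: loose clear open bin packed with white cards, 200 x 120 x 90 high; origin: centre of its underside
- tube_rack: loose white rack of capped tubes, 70 x 150 x 72 high; origin: centre of its underside
- spray_bottle: loose white bottle, 56 diameter, 130 high; origin: centre of its underside
- tape_roll: loose flat cardboard ring, 80 diameter, 24 high, near the dispenser; origin: centre of its underside
- wood_stamp: loose upright wooden stamp, 40 diameter, 70 high, near the dispenser; origin: centre of its underside
- card_pack: loose pack of white cards 90 x 60 x 22 high, near the dispenser; origin: centre of its underside

How it is judged:
By the outcome, as a careful person would: the job done as asked, in the order asked, and still so for the second after the job is handed in, with the robot touching nothing.
It also fails if it takes over 72 s, if anything falls off the work surface, if the arm or the gripper's body presses on something with over 40 N, if the wrist force passes 120 N, or if a joint passes its speed limit or range.

## Working session

There is one attempt and no reset: what is moved stays moved. The work goes in short steps, Python scripts to look and compute and a tool call to move; the robot and the scene stay as the last step left them, time stands still between calls to the robot, and variables do not carry over. Pictures are saved under pics/ and viewed, on a budget of 10 in all, crops included, one or two more only if the job needs it, and the job is handed in when it is done.

Besides the shell and the picture viewer there is one more tool, called after "Request:" by a JSON object that holds its "op" and its "data". step_arm: Moves the arm, as the interface text tells. Its arguments: {"type":"object","properties":{"increments":{"type":"array"},"gripper":{"type":"number"},"grip_force":{"type":"number"}},"required":["increments"]}

```bash
mkdir -p pics; ls; python3 - <<'E'
from rig import env
import cv2
s=env.sense();print(s)
for n in("scene","top"):
    f=env.grab_frame(n);cv2.imwrite(f"pics/{n}0.png",f["image"]);print(n,f["K"],f["k1"],f["R"],f["t"])
E
```

```text
pics
{'time_s': 0.0, 'q': array([ 1.13861868e+00,  3.53674946e-01,  1.63414216e+00, -6.64684133e-06,
        1.15518038e+00, -2.40881541e-03]), 'qvel': array([-0.00096849, -0.00041266,  0.00066304, -0.00062954, -0.00138508,
       -0.00138799]), 'joint_torque': array([ 2.26193843e-04, -5.93815434e+01, -3.34239578e+01,  6.99044717e-02,
        2.32174387e-02, -1.49238081e-04]), 'tcp_pos': array([260.21072993, 567.70710663, 213.84352201]), 'ee_rot': array([-3.14018781e+00,  2.69321041e-06,  2.71182651e+00]), 'force': array([-0.75321818, -0.44845668,  0.19792465]), 'moment': array([-0.04362445, -0.03215817, -0.01494936]), 'grip_width': 91.86344160867077}
scene [[418.49661846   0.         255.55806029]
 [  0.         418.49661846 193.34641416]
 [  0.           0.           1.        ]] -0.03390709638725901 [[ 4.07561113e-01  9.13177716e-01  6.30628354e-04]
 [ 5.62384350e-01 -2.50454026e-01 -7.88033390e-01]
 [-7.19456588e-01  3.21526421e-01 -6.15632178e-01]] [-207.72854322 -188.95904524 1708.29736282]
top [[435.14810925   0.         256.68195504]
 [  0.         435.14810925 195.01879356]
 [  0.           0.           1.        ]] -0.1289910400705153 [[ 0.01785201 -0.99981401  0.00729679]
 [-0.98123402 -0.0189207  -0.1918901 ]
 [ 0.19199247 -0.00373423 -0.98138929]] [  -3.50761204  589.74370551 1403.21282247]
```

View pics/top0.png

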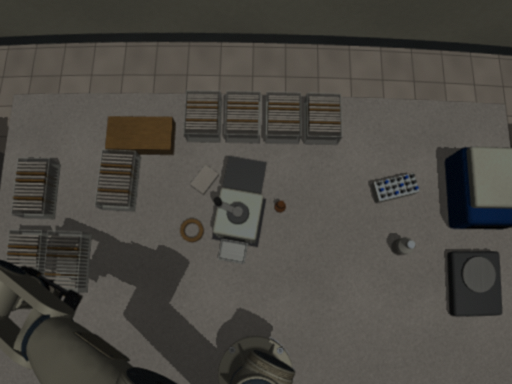

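View pics/scene0.png

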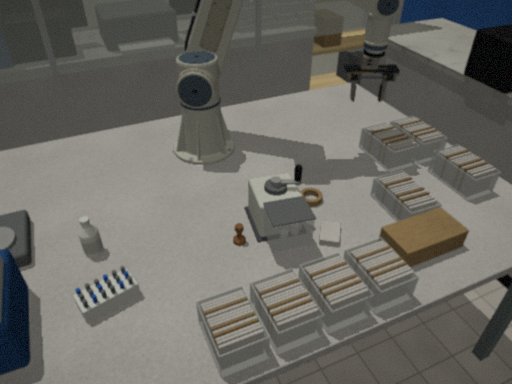

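The top view shows the dispenser housing near (240,214), the hub near (238,212) and the black handle near (217,201). The tape roll is at (192,230), the stamp at (280,206) and the card pack at (204,179). The scene view shows the handle at (298,172) and the hub at (276,185). I'll measure these next.

```bash
cat > h.py <<'E'
import numpy as np, cv2
def ray(f,u,v):
    D=np.array([f["k1"],0,0,0,0.])
    p=cv2.undistortPoints(np.array([[[u,v]]],float),f["K"],D)[0,0]
    R,t=np.array(f["R"]),np.array(f["t"])
    d=R.T@np.array([p[0],p[1],1.]); return -R.T@t, d/np.linalg.norm(d)
def plane(f,u,v,z):
    c,d=ray(f,u,v); return c+d*(z-c[2])/d[2]
def proj(f,X):
    D=np.array([f["k1"],0,0,0,0.])
    return cv2.projectPoints(np.array(X,float).reshape(-1,1,3),cv2.Rodrigues(np.array(f["R"]))[0],np.array(f["t"]),f["K"],D)[0].reshape(-1,2)
def tri(f,a,g,b):
    c1,d1=ray(f,*a);c2,d2=ray(g,*b)
    s=np.linalg.lstsq(np.c_[d1,-d2],c2-c1,rcond=None)[0]
    p,q=c1+s[0]*d1,c2+s[1]*d2; return (p+q)/2,np.linalg.norm(p-q)
def blob(im,x0,y0,x1,y1,thr):
    m=(im[y0:y1,x0:x1].max(2)<thr).astype(np.uint8)
    n,l,st,c=cv2.connectedComponentsWithStats(m)
    return [(np.round(c[i]+[x0,y0],1),st[i]) for i in range(1,n) if st[i][4]>15]
E
python3 - <<'E'
from rig import env
from h import *
f=env.grab_frame("top");g=env.grab_frame("scene")
print(blob(f["image"],205,190,235,215,45)); print(blob(g["image"],288,158,308,186,45))
a=cv2.resize(f["image"][160:270,170:300],None,fx=4,fy=4,interpolation=2)
b=cv2.resize(g["image"][150:260,220:350],None,fx=4,fy=4,interpolation=2)
cv2.imwrite("pics/c1.png",cv2.resize(np.vstack([a,b]),None,fx=.68,fy=.68) if 0 else np.hstack([cv2.resize(a,(400,338)),cv2.resize(b,(400,338))]))
E
```

```text
[(array([217.2, 201.2]), array([ 8,  6,  9, 11, 66], dtype=int32))]
[(array([297.8, 172.6]), array([ 7,  7,  7, 16, 94], dtype=int32))]
```

View pics/c1.png

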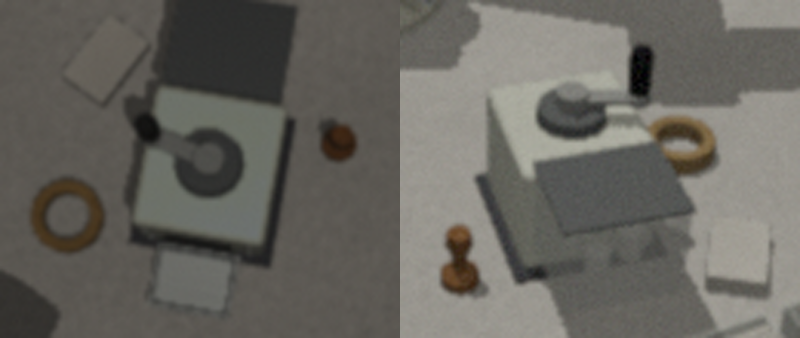

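The crop shows the hub top centre at top px (237.6,210.7) and scene px (276.5,180.2). The arm points to the +y side, and the handle overhangs the left edge of the housing.

```bash
python3 - <<'E'
from rig import env
from h import *
f=env.grab_frame("top");g=env.grab_frame("scene")
H,e=tri(f,(217.2,201.2),g,(297.8,172.6));print("handle",H.round(1),e, plane(f,217.2,201.2,195).round(1),plane(g,297.8,172.6,187).round(1))
P,e=tri(f,(237.6,210.7),g,(276.5,180.2));print("hub",P.round(1),e,plane(f,237.6,210.7,162).round(1))
q=[(160,88),(287,107),(264,244),(135,225)]
C=np.array([plane(f,170+x/3.077,160+y/3.077,130) for x,y in q]);print(C.round(0),C.mean(0).round(1))
# refine: housing top by mask
m=(f["image"].min(2)>120).astype(np.uint8); m[:185]=0;m[245:]=0;m[:,:205]=0;m[:,275:]=0
print(m.sum(),cv2.minAreaRect(cv2.findNonZero(m)))
d=plane(f,217.2,201.2,187)-P;print(np.hypot(*d[:2]),np.degrees(np.arctan2(d[1],d[0])))
for n,u,v,z in [("tape",170+67/3.077,160+214/3.077,12),("stamp",170+339/3.077,160+140/3.077,40),("pack",170+106/3.077,160+60/3.077,22)]: print(n,plane(f,u,v,z).round(0))
E
```

```text
handle [542.  125.7 185.7] 4.80784175308864 [541.4 127.1 195. ] [543.  122.3 187. ]
hub [518.8  65.4 159.9] 1.2164245003876708 [518.7  65.9 162. ]
[[594. 119. 130.]
 [577. -13. 130.]
 [434.   8. 130.]
 [451. 140. 130.]] [514.1  63.3 130. ]Traceback (most recent call last):
  File "<stdin>", line 10, in <module>
cv2.error: OpenCV(4.12.0) /io/opencv/modules/imgproc/src/convhull.cpp:143: error: (-215:Assertion failed) total >= 0 && (depth == CV_32F || depth == CV_32S) in function 'convexHull'
```

The handle is at about (542,125), the pivot at about (517,64), 66 mm apart against the given 65, at an angle of about 68°. I'll move above the handle and turn the tool to yaw π, so tool x = −X, tool y = +Y and tool z = −Z.

Request:
{"op": "step_arm", "data": {"increments": [{"linear": [-1.8, -1.1, -0.5], "turn": -1}, {"linear": [-5.3, -3.4, -1.5], "turn": -3}, {"linear": [-9.2, -6.0, -2.5], "turn": -5}, {"linear": [-13.2, -8.6, -3], "turn": -7.5}, {"linear": [-17.2, -11.1, -3], "turn": -10}, {"linear": [-21.1, -13.7, -3], "turn": -12.5}, {"linear": [-25.1, -16.3, -3], "turn": -15}, {"linear": [-29.1, -18.8, -3], "turn": -17.5}, {"linear": [-33.0, -21.4, -3], "turn": -20}, {"linear": [-37.0, -24.0, -3], "turn": -22}, {"linear": [-41.0, -26.6, -3], "turn": -24}, {"linear": [-44.0, -28.6, -3], "turn": -24.6}], "gripper": -1}}

```text
time_s: 1.5
tcp_pos: [542.4, 122.4, 244.7]
ee_rot: [-3.141, 0.001, 3.141]
force: [-0.4, 1.3, 0.4]
grip_width: 91.7
```

Request:
{"op": "step_arm", "data": {"increments": [{"linear": [0, 0, 0], "turn": 0}, {"linear": [0, 0, 2], "turn": 0}, {"linear": [0, 0, 4.5], "turn": 0}, {"linear": [0, 0, 6.5], "turn": 0}, {"linear": [0, 0, 7.4], "turn": 0}, {"linear": [0, 0, 7.4], "turn": 0}]}}

```text
time_s: 2.1
tcp_pos: [540.2, 125.2, 169.6]
ee_rot: [-3.141, -0.002, -3.142]
force: [0.5, 0.1, 0.2]
grip_width: 91.8
```

```bash
python3 - <<'E'
from rig import env
from h import *
s=env.sense();print(s["tcp_pos"],s["ee_rot"],s["force"],s["q"])
f=env.grab_frame("top");g=env.grab_frame("scene")
print(proj(f,[s["tcp_pos"]]),proj(g,[s["tcp_pos"]]))
a=cv2.resize(f["image"][160:270,170:300],(400,338),interpolation=2)
b=cv2.resize(g["image"][135:205,255:338],(400,338),interpolation=2)
cv2.imwrite("pics/c2.png",np.hstack([a,b]))
E
```

```text
[540.22553159 125.18426043 169.566036  ] [-3.14118972e+00 -2.28198645e-03 -3.14159015e+00] [0.45626462 0.05031983 0.18267065] [ 2.24926741e-01  2.94493139e-01  1.82743692e+00  1.36166321e-04
  1.02197698e+00 -1.34594371e+00]
[[218.47339933 203.04716723]] [[297.83078091 176.64599366]]
```

View pics/c2.png

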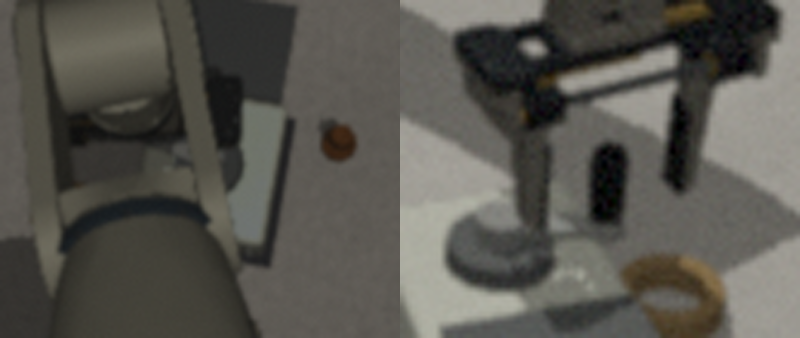

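The handle sits midway between the fingertips: crop x is about 608, with the tips at about 530 and 680. I'll nudge +2 mm in X and close.

Request:
{"op": "step_arm", "data": {"increments": [{"linear": [-0.2, 0, 0], "turn": 0}, {"linear": [-0.2, 0, 0], "turn": 0}, {"linear": [-0.2, 0, 0], "turn": 0}, {"linear": [-0.2, 0, 0], "turn": 0}, {"linear": [-0.2, 0, 0], "turn": 0}, {"linear": [-0.2, 0, 0], "turn": 0}, {"linear": [-0.2, 0, 0], "turn": 0}, {"linear": [-0.2, 0, 0], "turn": 0}, {"linear": [-0.2, 0, 0], "turn": 0}, {"linear": [-0.2, 0, 0], "turn": 0}], "gripper": 1, "grip_force": 30}}

```text
time_s: 3.2
tcp_pos: [543.4, 125.4, 170.6]
ee_rot: [3.141, 0.0, 3.141]
force: [-0.5, 3.9, -0.6]
grip_width: 23.4
```

```bash
cat >> h.py <<'E'
def rows(a0,angs,r=65.,a00=None):
    # tool increments (cm) from angle a0 to each of angs (deg)
    c=lambda a:r*np.array([np.cos(np.radians(a)),np.sin(np.radians(a))])
    return "["+", ".join('{"linear": [%.2f, %.2f, 0], "turn": 0}'%(-(c(a)-c(a0))[0]/10,(c(a)-c(a0))[1]/10) for a in angs)+"]"
E
python3 - <<'E'
from rig import env
from h import *
F=[];T=[]
for i in range(4):
    s=env.sense();F.append(s["force"]);T.append(s["tcp_pos"]);env.grab_frame("top")
print(np.array(F).round(1),np.array(T).round(1))
print(rows(67.5,67.5+np.array([1,3,6,9,12,15,18,21,24,27,29,30])))
E
```

```text
[[-0.5  3.9 -0.6]
 [-0.6  4.1  0.1]
 [ 0.3  4.4  0. ]
 [ 1.5  4.6  0.1]] [[543.4 125.4 170.6]
 [543.4 125.4 170.6]
 [543.4 125.3 170.6]
 [543.4 125.3 170.6]]
[{"linear": [0.11, 0.04, 0], "turn": 0}, {"linear": [0.32, 0.12, 0], "turn": 0}, {"linear": [0.64, 0.23, 0], "turn": 0}, {"linear": [0.97, 0.32, 0], "turn": 0}, {"linear": [1.30, 0.39, 0], "turn": 0}, {"linear": [1.64, 0.44, 0], "turn": 0}, {"linear": [1.98, 0.47, 0], "turn": 0}, {"linear": [2.32, 0.49, 0], "turn": 0}, {"linear": [2.66, 0.49, 0], "turn": 0}, {"linear": [3.00, 0.47, 0], "turn": 0}, {"linear": [3.22, 0.45, 0], "turn": 0}, {"linear": [3.34, 0.44, 0], "turn": 0}]
```

Request:
{"op": "step_arm", "data": {"increments": [{"linear": [0.11, 0.04, 0], "turn": 0}, {"linear": [0.32, 0.12, 0], "turn": 0}, {"linear": [0.64, 0.23, 0], "turn": 0}, {"linear": [0.97, 0.32, 0], "turn": 0}, {"linear": [1.3, 0.39, 0], "turn": 0}, {"linear": [1.64, 0.44, 0], "turn": 0}, {"linear": [1.98, 0.47, 0], "turn": 0}, {"linear": [2.32, 0.49, 0], "turn": 0}, {"linear": [2.66, 0.49, 0], "turn": 0}, {"linear": [3.0, 0.47, 0], "turn": 0}, {"linear": [3.22, 0.45, 0], "turn": 0}, {"linear": [3.34, 0.44, 0], "turn": 0}]}}

```text
time_s: 4.6
tcp_pos: [510.4, 130.1, 170.7]
ee_rot: [3.14, 0.002, 3.141]
force: [2.9, 7.5, -3.9]
grip_width: 23.3
```

```bash
cat > st.py <<'E'
from rig import env
from h import *
F=[];T=[]
for i in range(3):
    env.grab_frame("top");s=env.sense();F.append(s["force"]);T.append(s["tcp_pos"])
print(np.array(F).round(1).tolist(),np.array(T)[-1].round(2),s["grip_width"].round(1),s["time_s"],"M",s["moment"].round(2))
E
python3 st.py
```

```text
Traceback (most recent call last):
  File "st.py", line 6, in <module>
    print(np.array(F).round(1).tolist(),np.array(T)[-1].round(2),s["grip_width"].round(1),s["time_s"],"M",s["moment"].round(2))
                                                                 ^^^^^^^^^^^^^^^^^^^^^
AttributeError: 'float' object has no attribute 'round'
```

```bash
sed -i 's/s\["grip_width"\].round(1)/s["grip_width"]/' st.py; python3 st.py; python3 - <<'E'
from h import *
print(rows(97.5,[99,102,105,108,109.5]))
print("step of 4deg from a: dx,dy tool cm")
for a in np.arange(109.5,250,4):
    c=lambda a:6.5*np.array([-np.cos(np.radians(a)),np.sin(np.radians(a))])
    d=c(a+4)-c(a); print(a,d.round(2),"rad(world)",np.cos(np.radians(a+4)).round(2),np.sin(np.radians(a+4)).round(2))
E
```

```text
[[0.6, 7.8, -1.6], [1.8, 8.0, -2.9], [2.9, 7.2, -3.3]] [510.27 130.05 170.66] 23.265098518432012 4.9 M [ 1.41 -0.33  0.  ]
[{"linear": [0.17, -0.02, 0], "turn": 0}, {"linear": [0.50, -0.09, 0], "turn": 0}, {"linear": [0.83, -0.17, 0], "turn": 0}, {"linear": [1.16, -0.26, 0], "turn": 0}, {"linear": [1.32, -0.32, 0], "turn": 0}]
step of 4deg from a: dx,dy tool cm
109.5 [ 0.42 -0.17] rad(world) -0.4 0.92
113.5 [ 0.41 -0.2 ] rad(world) -0.46 0.89
117.5 [ 0.39 -0.22] rad(world) -0.52 0.85
121.5 [ 0.38 -0.25] rad(world) -0.58 0.81
125.5 [ 0.36 -0.28] rad(world) -0.64 0.77
129.5 [ 0.34 -0.3 ] rad(world) -0.69 0.73
133.5 [ 0.32 -0.32] rad(world) -0.74 0.68
137.5 [ 0.29 -0.34] rad(world) -0.78 0.62
141.5 [ 0.27 -0.36] rad(world) -0.82 0.57
145.5 [ 0.24 -0.38] rad(world) -0.86 0.51
149.5 [ 0.22 -0.4 ] rad(world) -0.89 0.45
153.5 [ 0.19 -0.41] rad(world) -0.92 0.38
157.5 [ 0.16 -0.42] rad(world) -0.95 0.32
161.5 [ 0.13 -0.44] rad(world) -0.97 0.25
165.5 [ 0.1  -0.44] rad(world) -0.98 0.18
169.5 [ 0.07 -0.45] rad(world) -0.99 0.11
173.5 [ 0.04 -0.45] rad(world) -1.0 0.04
177.5 [ 0.   -0.45] rad(world) -1.0 -0.03
181.5 [-0.03 -0.45] rad(world) -1.0 -0.1
185.5 [-0.06 -0.45] rad(world) -0.99 -0.17
189.5 [-0.09 -0.44] rad(world) -0.97 -0.23
193.5 [-0.12 -0.44] rad(world) -0.95 -0.3
197.5 [-0.15 -0.43] rad(world) -0.93 -0.37
201.5 [-0.18 -0.42] rad(world) -0.9 -0.43
205.5 [-0.21 -0.4 ] rad(world) -0.87 -0.49
209.5 [-0.24 -0.39] rad(world) -0.83 -0.55
213.5 [-0.26 -0.37] rad(world) -0.79 -0.61
217.5 [-0.29 -0.35] rad(world) -0.75 -0.66
221.5 [-0.31 -0.33] rad(world) -0.7 -0.71
225.5 [-0.33 -0.31] rad(world) -0.65 -0.76
229.5 [-0.36 -0.28] rad(world) -0.59 -0.8
233.5 [-0.37 -0.26] rad(world) -0.54 -0.84
237.5 [-0.39 -0.23] rad(world) -0.48 -0.88
241.5 [-0.41 -0.2 ] rad(world) -0.41 -0.91
245.5 [-0.42 -0.17] rad(world) -0.35 -0.94
249.5 [-0.43 -0.14] rad(world) -0.28 -0.96
```

Request:
{"op": "step_arm", "data": {"increments": [{"linear": [0.17, 0.02, 0], "turn": 0}, {"linear": [0.5, 0.0, 0], "turn": 0}, {"linear": [0.83, -0.07, 0], "turn": 0}, {"linear": [1.16, -0.16, 0], "turn": 0}, {"linear": [1.32, -0.22, 0], "turn": 0}, {"linear": [1.32, -0.22, 0], "turn": 0}]}}

```text
time_s: 5.5
tcp_pos: [496.6, 127.1, 170.6]
ee_rot: [3.141, 0.0, 3.141]
force: [2.4, 3.7, -1.2]
grip_width: 23.4
```

Request:
{"op": "step_arm", "data": {"increments": [{"linear": [0.27, -0.1, 0], "turn": 0}, {"linear": [0.54, -0.19, 0], "turn": 0}, {"linear": [0.54, -0.19, 0], "turn": 0}, {"linear": [0.54, -0.19, 0], "turn": 0}]}}

```text
time_s: 5.9
tcp_pos: [491.1, 124.9, 170.6]
ee_rot: [-3.141, -0.0, 3.141]
force: [0.7, 2.0, -0.1]
grip_width: 23.3
```

Request:
{"op": "step_arm", "data": {"increments": [{"linear": [0.25, -0.13, 0], "turn": 0}, {"linear": [0.51, -0.25, 0], "turn": 0}, {"linear": [0.51, -0.25, 0], "turn": 0}, {"linear": [0.51, -0.25, 0], "turn": 0}]}}

```text
time_s: 6.3
tcp_pos: [485.8, 122.3, 170.6]
ee_rot: [-3.141, -0.0, 3.141]
force: [0.8, -0.2, 0.3]
grip_width: 23.8
```

Request:
{"op": "step_arm", "data": {"increments": [{"linear": [0.24, -0.15, 0], "turn": 0}, {"linear": [0.48, -0.3, 0], "turn": 0}, {"linear": [0.48, -0.3, 0], "turn": 0}, {"linear": [0.48, -0.3, 0], "turn": 0}]}}

```text
time_s: 6.7
tcp_pos: [481.0, 119.3, 170.6]
ee_rot: [-3.141, -0.001, 3.141]
force: [1.3, -0.1, 0.1]
grip_width: 23.6
```

Request:
{"op": "step_arm", "data": {"increments": [{"linear": [0.23, -0.17, 0], "turn": 0}, {"linear": [0.45, -0.34, 0], "turn": 0}, {"linear": [0.45, -0.34, 0], "turn": 0}, {"linear": [0.45, -0.34, 0], "turn": 0}]}}

```text
time_s: 7.1
tcp_pos: [476.5, 116.0, 170.6]
ee_rot: [-3.141, -0.001, 3.141]
force: [1.5, 0.9, -0.2]
grip_width: 23.4
```

Request:
{"op": "step_arm", "data": {"increments": [{"linear": [0.21, -0.19, 0], "turn": 0}, {"linear": [0.42, -0.38, 0], "turn": 0}, {"linear": [0.42, -0.38, 0], "turn": 0}, {"linear": [0.42, -0.38, 0], "turn": 0}]}}

```text
time_s: 7.5
tcp_pos: [472.3, 112.2, 170.6]
ee_rot: [-3.141, -0.001, 3.141]
force: [0.9, 0.1, -0.6]
grip_width: 23.4
```

Request:
{"op": "step_arm", "data": {"increments": [{"linear": [0.19, -0.21, 0], "turn": 0}, {"linear": [0.39, -0.41, 0], "turn": 0}, {"linear": [0.39, -0.41, 0], "turn": 0}, {"linear": [0.39, -0.41, 0], "turn": 0}]}}

```text
time_s: 7.9
tcp_pos: [468.5, 108.1, 170.6]
ee_rot: [-3.141, -0.0, 3.141]
force: [2.8, 0.1, 0.3]
grip_width: 23.4
```

Request:
{"op": "step_arm", "data": {"increments": [{"linear": [0.17, -0.23, 0], "turn": 0}, {"linear": [0.33, -0.47, 0], "turn": 0}, {"linear": [0.33, -0.47, 0], "turn": 0}, {"linear": [0.33, -0.47, 0], "turn": 0}]}}

```text
time_s: 8.3
tcp_pos: [464.9, 103.5, 170.5]
ee_rot: [-3.141, -0.001, 3.141]
force: [-1.2, 1.8, 2.4]
grip_width: 23.3
```

Request:
{"op": "step_arm", "data": {"increments": [{"linear": [0.15, -0.24, 0], "turn": 0}, {"linear": [0.31, -0.48, 0], "turn": 0}, {"linear": [0.31, -0.48, 0], "turn": 0}, {"linear": [0.31, -0.48, 0], "turn": 0}]}}

```text
time_s: 8.7
tcp_pos: [461.9, 98.7, 170.5]
ee_rot: [-3.141, -0.001, 3.141]
force: [-2.4, 2.4, 2.7]
grip_width: 23.8
```

Request:
{"op": "step_arm", "data": {"increments": [{"linear": [0.15, -0.24, 0], "turn": 0}, {"linear": [0.31, -0.48, 0], "turn": 0}, {"linear": [0.31, -0.48, 0], "turn": 0}, {"linear": [0.31, -0.48, 0], "turn": 0}]}}

```text
time_s: 9.1
tcp_pos: [459.2, 93.8, 170.6]
ee_rot: [-3.141, -0.0, 3.141]
force: [-0.4, 1.7, 0.8]
grip_width: 23.4
```

Request:
{"op": "step_arm", "data": {"increments": [{"linear": [0.11, -0.26, 0], "turn": 0}, {"linear": [0.23, -0.52, 0], "turn": 0}, {"linear": [0.23, -0.52, 0], "turn": 0}, {"linear": [0.23, -0.52, 0], "turn": 0}]}}

```text
time_s: 9.5
tcp_pos: [457.0, 88.8, 170.6]
ee_rot: [3.141, 0.0, 3.141]
force: [0.6, 4.2, -0.3]
grip_width: 23.8
```

Request:
{"op": "step_arm", "data": {"increments": [{"linear": [0.06, -0.16, 0], "turn": 0}, {"linear": [0.11, -0.32, 0], "turn": 0}, {"linear": [0.11, -0.32, 0], "turn": 0}, {"linear": [0.11, -0.32, 0], "turn": 0}, {"linear": [0.11, -0.32, 0], "turn": 0}]}}

```text
time_s: 10.0
tcp_pos: [457.0, 88.4, 170.7]
ee_rot: [3.136, 0.002, 3.14]
force: [5.0, 19.9, -6.9]
grip_width: 23.1
```

```bash
python3 st.py; python3 - <<'E'
from rig import env
from h import *
s=env.sense();print(s["tcp_pos"],s["force"],s["moment"],s["q"].round(4),s["joint_torque"].round(2))
f=env.grab_frame("top");g=env.grab_frame("scene")
a=cv2.resize(f["image"][160:270,170:300],(400,338),interpolation=2)
b=cv2.resize(g["image"][125:215,230:337],(400,338),interpolation=2)
cv2.imwrite("pics/c3.png",cv2.convertScaleAbs(np.hstack([a,b]),alpha=1.6))
E
```

```text
[[3.5, 20.1, -6.2], [4.4, 19.8, -6.4], [4.5, 19.7, -6.3]] [456.98  88.4  170.71] 23.41451686727173 10.15 M [ 3.48 -0.69 -0.06]
[456.98031282  88.39633842 170.70766376] [ 4.4537302  19.73662681 -6.28600344] [ 3.47899264 -0.69159366 -0.06225208] [ 0.1842  0.1546  2.0105  0.0057  0.9733 -1.3878] [-8.610e+00 -4.298e+01 -2.654e+01 -5.360e+00  2.690e+00 -4.000e-02]
```

View pics/c3.png

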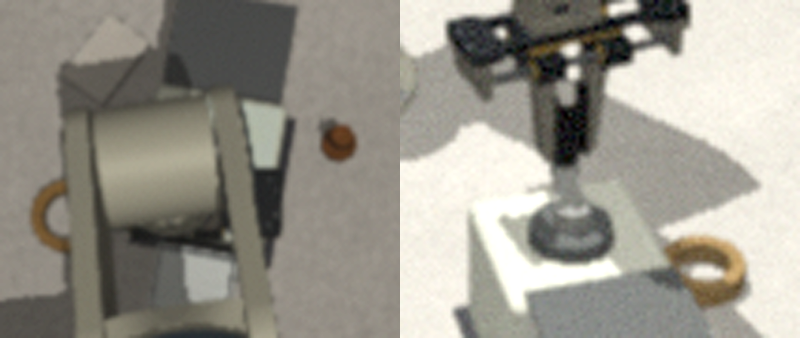

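No collision is visible: the crank arm points to −X and the gripper is clear of everything. The force therefore acts at the grasp, as a stop would. I'll unload in small steps to read the stop's stiffness and first-touch angle.

Request:
{"op": "step_arm", "data": {"increments": [{"linear": [-0.03, 0.1, 0], "turn": 0}, {"linear": [-0.06, 0.17, 0], "turn": 0}, {"linear": [-0.06, 0.17, 0], "turn": 0}, {"linear": [-0.06, 0.17, 0], "turn": 0}]}}

```text
time_s: 10.65
tcp_pos: [457.0, 88.6, 170.6]
ee_rot: [3.139, 0.001, 3.141]
force: [2.5, 10.9, -2.7]
grip_width: 23.6
```

```bash
python3 st.py
```

```text
[[2.4, 11.2, -3.6], [2.5, 10.9, -3.6], [3.1, 12.2, -2.5]] [457.    88.6  170.64] 23.96383413087202 10.8 M [ 2.01 -0.43 -0.03]
```

Request:
{"op": "step_arm", "data": {"increments": [{"linear": [-0.03, 0.1, 0], "turn": 0}, {"linear": [-0.06, 0.17, 0], "turn": 0}, {"linear": [-0.06, 0.17, 0], "turn": 0}, {"linear": [-0.06, 0.17, 0], "turn": 0}]}}

```text
time_s: 11.2
tcp_pos: [457.0, 88.8, 170.6]
ee_rot: [-3.141, -0.0, 3.141]
force: [0.7, 2.0, 1.3]
grip_width: 23.3
```

```bash
python3 st.py
```

```text
[[1.4, 2.6, 0.1], [0.8, 1.0, -0.1], [1.4, 0.9, -0.1]] [457.    88.83 170.58] 23.264835282846526 11.35 M [ 0.26 -0.19 -0.01]
```

The force is linear but the crank barely moves. I'll back off clockwise and come up again, to see whether the block repeats at the same angle.

Request:
{"op": "step_arm", "data": {"increments": [{"linear": [-0.13, 0.31, 0], "turn": 0}, {"linear": [-0.27, 0.62, 0], "turn": 0}, {"linear": [-0.27, 0.62, 0], "turn": 0}, {"linear": [-0.27, 0.62, 0], "turn": 0}]}}

```text
time_s: 11.75
tcp_pos: [459.8, 95.3, 170.6]
ee_rot: [-3.141, 0.0, 3.141]
force: [0.9, -2.5, 0.4]
grip_width: 23.3
```

Request:
{"op": "step_arm", "data": {"increments": [{"linear": [0.11, -0.26, 0], "turn": 0}, {"linear": [0.22, -0.52, 0], "turn": 0}, {"linear": [0.33, -0.78, 0], "turn": 0}, {"linear": [0.33, -0.78, 0], "turn": 0}, {"linear": [0.33, -0.78, 0], "turn": 0}]}}

```text
time_s: 12.25
tcp_pos: [456.9, 88.6, 170.7]
ee_rot: [3.139, 0.001, 3.14]
force: [3.8, 9.1, -4.0]
grip_width: 23.4
```

```bash
python3 st.py
```

```text
[[3.6, 10.2, -4.8], [3.9, 9.6, -5.0], [3.2, 9.7, -3.6]] [457.    88.64 170.66] 23.552400251521497 12.4 M [ 1.62 -0.63 -0.05]
```

The block repeats at the same place. It feels stiffer than described, so I'll slide the grip up the handle 10 mm and test again. That rules out the fingers fouling something.

Request:
{"op": "step_arm", "data": {"increments": [{"linear": [-0.13, 0.31, 0], "turn": 0}, {"linear": [-0.25, 0.58, 0], "turn": 0}, {"linear": [-0.25, 0.58, 0], "turn": 0}, {"linear": [-0.25, 0.58, -0.5], "turn": 0}, {"linear": [-0.25, 0.58, -1.0], "turn": 0}, {"linear": [-0.25, 0.58, -1.0], "turn": 0}], "grip_force": 4}}

```text
time_s: 13.0
tcp_pos: [458.3, 93.1, 180.9]
ee_rot: [-3.141, -0.001, 3.141]
force: [-2.7, -2.6, 1.6]
grip_width: 23.9
```

Request:
{"op": "step_arm", "data": {"increments": [{"linear": [0, 0, 0], "turn": 0}, {"linear": [0, 0, 0], "turn": 0}, {"linear": [0.12, -0.28, 0], "turn": 0}, {"linear": [0.25, -0.58, 0], "turn": 0}, {"linear": [0.31, -0.74, 0], "turn": 0}, {"linear": [0.31, -0.74, 0], "turn": 0}, {"linear": [0.31, -0.74, 0], "turn": 0}], "grip_force": 30}}

```text
time_s: 13.7
tcp_pos: [456.6, 88.5, 181.0]
ee_rot: [3.136, 0.002, 3.14]
force: [-1.2, 13.4, -1.3]
grip_width: 23.5
```

```bash
python3 st.py
```

```text
[[-0.6, 12.8, -1.2], [-0.7, 12.6, -1.7], [-1.3, 13.8, -0.9]] [456.59  88.52 180.96] 23.310450586915355 13.85 M [2.46 0.24 0.01]
```

```bash
python3 - <<'E'
from h import *
from scipy.optimize import least_squares
p=np.array([(543.4,125.35),(510.3,130.05),(496.6,127.1),(491.1,124.9),(485.8,122.3),(481,119.3),(476.5,116),(472.3,112.2),(468.5,108.1),(464.9,103.5),(461.9,98.7),(459.2,93.8),(457,88.83)])
r=least_squares(lambda c:np.hypot(*(p-c[:2]).T)-c[2],[518,65,65]);print("free",r.x.round(2),r.fun.round(2))
r=least_squares(lambda c:np.hypot(*(p-c).T)-65,[518,65]);print("r65",r.x.round(2),r.fun.round(2))
a=np.degrees(np.arctan2(*(p[-1]-r.x)[::-1]));print(a)
print(rows(a,a-15*np.arange(1,13)))
E
```

```text
free [517.66  65.73  64.89] [ 0.05 -0.14 -0.   -0.03  0.04  0.03  0.09  0.05  0.02  0.   -0.11 -0.03
  0.03]
r65 [517.72  65.62] [ 0.02 -0.14  0.01 -0.02  0.05  0.04  0.1   0.06  0.02 -0.   -0.11 -0.05
  0.01]
159.0785701663936
[{"linear": [-0.81, 1.49, 0], "turn": 0}, {"linear": [-1.97, 2.72, 0], "turn": 0}, {"linear": [-3.42, 3.61, 0], "turn": 0}, {"linear": [-5.05, 4.10, 0], "turn": 0}, {"linear": [-6.74, 4.14, 0], "turn": 0}, {"linear": [-8.39, 3.75, 0], "turn": 0}, {"linear": [-9.88, 2.94, 0], "turn": 0}, {"linear": [-11.12, 1.78, 0], "turn": 0}, {"linear": [-12.01, 0.33, 0], "turn": 0}, {"linear": [-12.49, -1.30, 0], "turn": 0}, {"linear": [-12.54, -2.99, 0], "turn": 0}, {"linear": [-12.14, -4.64, 0], "turn": 0}]
```

Request:
{"op": "step_arm", "data": {"increments": [{"linear": [-0.06, 0.16, 0], "turn": 0}, {"linear": [-0.12, 0.32, 0], "turn": 0}, {"linear": [-0.12, 0.32, 0], "turn": 0}]}}

```text
time_s: 14.15
tcp_pos: [456.8, 89.3, 180.8]
ee_rot: [3.141, -0.0, 3.141]
force: [-5.0, 0.0, 3.7]
grip_width: 23.6
```

Request:
{"op": "step_arm", "data": {"increments": [{"linear": [-0.81, 1.49, 0], "turn": 0}, {"linear": [-1.97, 2.72, 0], "turn": 0}, {"linear": [-3.42, 3.61, 0], "turn": 0}, {"linear": [-5.05, 4.1, 0], "turn": 0}, {"linear": [-6.74, 4.14, 0], "turn": 0}, {"linear": [-8.39, 3.75, 0], "turn": 0}, {"linear": [-9.88, 2.94, 0], "turn": 0}, {"linear": [-11.12, 1.78, 0], "turn": 0}, {"linear": [-12.01, 0.33, 0], "turn": 0}, {"linear": [-12.49, -1.3, 0], "turn": 0}, {"linear": [-12.54, -2.99, 0], "turn": 0}, {"linear": [-12.14, -4.64, 0], "turn": 0}]}}

```text
time_s: 15.35
tcp_pos: [578.6, 43.2, 180.8]
ee_rot: [3.139, -0.0, 3.141]
force: [-5.6, 7.1, 3.8]
grip_width: 23.3
```

```bash
python3 st.py; python3 - <<'E'
from rig import env
from h import *
s=env.sense();g=env.grab_frame("scene")
print(proj(g,[s["tcp_pos"]]))
b=cv2.resize(g["image"][125:215,230:337],(400,338),interpolation=2)
cv2.imwrite("pics/c4.png",cv2.convertScaleAbs(b,alpha=1.6))
E
```

```text
[[-5.3, -0.2, 7.4], [-5.9, -2.0, 3.9], [-5.2, -2.0, 4.5]] [577.76  41.51 180.81] 23.17987739224217 15.5 M [-0.26  1.08  0.03]
[[278.59371398 187.4230602 ]]
```

View pics/c4.png

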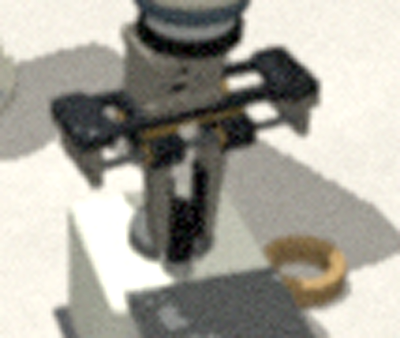

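The picture shows the hand and crank now pointing to +X beside the hopper lid, half a turn clockwise. The handle is held and nothing else is touched. Five half turns remain, with a 0.9 mm −X centre trim.

Request:
{"op": "step_arm", "data": {"increments": [{"linear": [0.85, -1.49, 0], "turn": 0}, {"linear": [2.06, -2.72, 0], "turn": 0}, {"linear": [3.51, -3.61, 0], "turn": 0}, {"linear": [5.14, -4.1, 0], "turn": 0}, {"linear": [6.83, -4.14, 0], "turn": 0}, {"linear": [8.48, -3.75, 0], "turn": 0}, {"linear": [9.97, -2.94, 0], "turn": 0}, {"linear": [11.21, -1.78, 0], "turn": 0}, {"linear": [12.1, -0.33, 0], "turn": 0}, {"linear": [12.58, 1.3, 0], "turn": 0}, {"linear": [12.63, 2.99, 0], "turn": 0}, {"linear": [12.23, 4.64, 0], "turn": 0}]}}

```text
time_s: 16.75
tcp_pos: [456.3, 89.3, 180.9]
ee_rot: [-3.14, 0.002, -3.141]
force: [7.6, -7.9, -4.5]
grip_width: 23.4
```

Request:
{"op": "step_arm", "data": {"increments": [{"linear": [-0.81, 1.49, 0], "turn": 0}, {"linear": [-1.97, 2.72, 0], "turn": 0}, {"linear": [-3.42, 3.61, 0], "turn": 0}, {"linear": [-5.05, 4.1, 0], "turn": 0}, {"linear": [-6.74, 4.14, 0], "turn": 0}, {"linear": [-8.39, 3.75, 0], "turn": 0}, {"linear": [-9.88, 2.94, 0], "turn": 0}, {"linear": [-11.12, 1.78, 0], "turn": 0}, {"linear": [-12.01, 0.33, 0], "turn": 0}, {"linear": [-12.49, -1.3, 0], "turn": 0}, {"linear": [-12.54, -2.99, 0], "turn": 0}, {"linear": [-12.14, -4.64, 0], "turn": 0}]}}

```text
time_s: 17.95
tcp_pos: [577.9, 41.8, 180.8]
ee_rot: [3.141, 0.001, 3.141]
force: [-2.3, 6.1, 4.2]
grip_width: 23.6
```

```bash
python3 st.py
```

```text
[[-0.5, -1.4, 7.1], [-2.3, -3.3, 4.1], [-0.2, -4.0, 5.4]] [576.95  39.99 180.82] 23.205769502508048 18.1 M [-0.59  0.24  0.04]
```

Request:
{"op": "step_arm", "data": {"increments": [{"linear": [0.81, -1.49, 0], "turn": 0}, {"linear": [1.97, -2.72, 0], "turn": 0}, {"linear": [3.42, -3.61, 0], "turn": 0}, {"linear": [5.05, -4.1, 0], "turn": 0}, {"linear": [6.74, -4.14, 0], "turn": 0}, {"linear": [8.39, -3.75, 0], "turn": 0}, {"linear": [9.88, -2.94, 0], "turn": 0}, {"linear": [11.12, -1.78, 0], "turn": 0}, {"linear": [12.01, -0.33, 0], "turn": 0}, {"linear": [12.49, 1.3, 0], "turn": 0}, {"linear": [12.54, 2.99, 0], "turn": 0}, {"linear": [12.14, 4.64, 0], "turn": 0}]}}

```text
time_s: 19.3
tcp_pos: [455.9, 88.0, 180.8]
ee_rot: [-3.139, 0.002, -3.141]
force: [4.1, -6.3, 1.2]
grip_width: 23.3
```

Request:
{"op": "step_arm", "data": {"increments": [{"linear": [-0.81, 1.49, 0], "turn": 0}, {"linear": [-1.97, 2.72, 0], "turn": 0}, {"linear": [-3.42, 3.61, 0], "turn": 0}, {"linear": [-5.05, 4.1, 0], "turn": 0}, {"linear": [-6.74, 4.14, 0], "turn": 0}, {"linear": [-8.39, 3.75, 0], "turn": 0}, {"linear": [-9.88, 2.94, 0], "turn": 0}, {"linear": [-11.12, 1.78, 0], "turn": 0}, {"linear": [-12.01, 0.33, 0], "turn": 0}, {"linear": [-12.49, -1.3, 0], "turn": 0}, {"linear": [-12.54, -2.99, 0], "turn": 0}, {"linear": [-12.14, -4.64, 0], "turn": 0}]}}

```text
time_s: 20.5
tcp_pos: [577.9, 41.9, 180.8]
ee_rot: [3.141, 0.001, 3.141]
force: [-1.8, 5.4, 6.7]
grip_width: 23.4
```

```bash
python3 st.py; python3 - <<'E'
from h import *
print(rows(159.08-180,159.08-180-np.array([10,22,36,51,66,81,96,111,126,140,151,160])))
print(rows(159.08-340,159.08-340-np.array([5,9,12,14,15,15,15])))
E
```

```text
[[0.2, 0.3, 7.9], [-0.2, -3.8, 4.6], [-1.0, -3.2, 6.0]] [576.94  39.97 180.81] 23.60855385242195 20.65 M [-0.65  0.15  0.01]
[{"linear": [0.50, -1.02, 0], "turn": 0}, {"linear": [1.31, -2.11, 0], "turn": 0}, {"linear": [2.52, -3.13, 0], "turn": 0}, {"linear": [4.05, -3.86, 0], "turn": 0}, {"linear": [5.72, -4.17, 0], "turn": 0}, {"linear": [7.41, -4.04, 0], "turn": 0}, {"linear": [9.01, -3.47, 0], "turn": 0}, {"linear": [10.41, -2.52, 0], "turn": 0}, {"linear": [11.52, -1.23, 0], "turn": 0}, {"linear": [12.21, 0.20, 0], "turn": 0}, {"linear": [12.51, 1.41, 0], "turn": 0}, {"linear": [12.57, 2.43, 0], "turn": 0}]
[{"linear": [-0.03, 0.57, 0], "turn": 0}, {"linear": [-0.10, 1.02, 0], "turn": 0}, {"linear": [-0.16, 1.35, 0], "turn": 0}, {"linear": [-0.22, 1.57, 0], "turn": 0}, {"linear": [-0.25, 1.68, 0], "turn": 0}, {"linear": [-0.25, 1.68, 0], "turn": 0}, {"linear": [-0.25, 1.68, 0], "turn": 0}]
```

Request:
{"op": "step_arm", "data": {"increments": [{"linear": [0.5, -1.02, 0], "turn": 0}, {"linear": [1.31, -2.11, 0], "turn": 0}, {"linear": [2.52, -3.13, 0], "turn": 0}, {"linear": [4.05, -3.86, 0], "turn": 0}, {"linear": [5.72, -4.17, 0], "turn": 0}, {"linear": [7.41, -4.04, 0], "turn": 0}, {"linear": [9.01, -3.47, 0], "turn": 0}, {"linear": [10.41, -2.52, 0], "turn": 0}, {"linear": [11.52, -1.23, 0], "turn": 0}, {"linear": [12.21, 0.2, 0], "turn": 0}, {"linear": [12.51, 1.41, 0], "turn": 0}, {"linear": [12.57, 2.43, 0], "turn": 0}]}}

```text
time_s: 21.85
tcp_pos: [452.0, 65.9, 180.8]
ee_rot: [-3.14, 0.002, -3.141]
force: [4.8, -4.6, 2.4]
grip_width: 23.4
```

Request:
{"op": "step_arm", "data": {"increments": [{"linear": [-0.03, 0.57, 0], "turn": 0}, {"linear": [-0.1, 1.02, 0], "turn": 0}, {"linear": [-0.16, 1.35, 0], "turn": 0}, {"linear": [-0.22, 1.57, 0], "turn": 0}, {"linear": [-0.25, 1.68, 0], "turn": 0}, {"linear": [-0.25, 1.68, 0], "turn": 0}, {"linear": [-0.25, 1.68, 0], "turn": 0}]}}

```text
time_s: 22.55
tcp_pos: [454.5, 83.1, 180.8]
ee_rot: [-3.141, 0.0, 3.141]
force: [3.1, -3.6, 6.4]
grip_width: 23.0
```

```bash
python3 st.py
```

```text
[[1.8, -3.9, 5.1], [1.1, -2.1, 6.5], [1.7, -2.9, 5.9]] [454.48  83.13 180.76] 23.71228708817429 22.7 M [-0.47 -0.34 -0.  ]
```

Request:
{"op": "step_arm", "data": {"increments": [{"linear": [-0.06, 0.19, 0], "turn": 0}, {"linear": [-0.12, 0.39, 0], "turn": 0}, {"linear": [-0.18, 0.58, 0], "turn": 0}, {"linear": [-0.18, 0.58, 0], "turn": 0}, {"linear": [-0.18, 0.58, 0], "turn": 0}]}}

```text
time_s: 23.2
tcp_pos: [456.3, 88.9, 180.7]
ee_rot: [-3.141, 0.0, 3.141]
force: [2.2, -3.3, 5.6]
grip_width: 23.3
```

```bash
python3 st.py
```

```text
[[1.5, -3.3, 6.3], [2.7, -3.2, 6.1], [1.9, -3.4, 5.9]] [456.33  88.88 180.74] 23.188595161724432 23.35 M [-0.5  -0.39  0.01]
```

The handle is back at the touch angle: TCP y is 88.88 against 88.75 at touch, about 0.1°, after three clockwise turns. I'll relieve the residual push, open and lift clear.

Request:
{"op": "step_arm", "data": {"increments": [{"linear": [-0.02, -0.05, 0], "turn": 0}, {"linear": [-0.02, -0.05, 0], "turn": 0}, {"linear": [-0.02, -0.05, 0], "turn": 0}]}}

```text
time_s: 23.65
tcp_pos: [456.4, 88.8, 180.7]
ee_rot: [3.141, 0.0, 3.141]
force: [0.5, -1.0, 6.8]
grip_width: 23.0
```

Request:
{"op": "step_arm", "data": {"increments": [{"linear": [0, 0, 0], "turn": 0}, {"linear": [0, 0, 0], "turn": 0}, {"linear": [0, 0, 0], "turn": 0}, {"linear": [0, 0, 0], "turn": 0}, {"linear": [0, 0, 0], "turn": 0}, {"linear": [0, 0, 0], "turn": 0}, {"linear": [0, 0, 0], "turn": 0}, {"linear": [0, 0, 0], "turn": 0}], "gripper": -1}}

```text
time_s: 24.45
tcp_pos: [456.3, 89.1, 180.6]
ee_rot: [-3.142, -0.0, 3.141]
force: [-0.1, -0.3, 0.5]
grip_width: 85.4
```

Request:
{"op": "step_arm", "data": {"increments": [{"linear": [0, 0, -1], "turn": 0}, {"linear": [0, 0, -3], "turn": 0}, {"linear": [0, 0, -6], "turn": 0}, {"linear": [0, 0, -9], "turn": 0}, {"linear": [0, 2, -11], "turn": 0}, {"linear": [0, 6, -12], "turn": 0}, {"linear": [0, 10, -12], "turn": 0}, {"linear": [0, 14, -12], "turn": 0}, {"linear": [0, 18, -12], "turn": 0}, {"linear": [0, 22, -12], "turn": 0}, {"linear": [0, 25, -12], "turn": 0}, {"linear": [0, 25, -12], "turn": 0}]}}

```text
time_s: 25.65
tcp_pos: [456.2, 342.3, 301.0]
ee_rot: [3.14, 0.0, -3.139]
force: [0.4, -0.3, -0.4]
grip_width: 92.1
```

```bash
python3 - <<'E'
from rig import env
from h import *
s=env.sense();print(s["tcp_pos"],s["force"],s["time_s"],s["grip_width"])
f=env.grab_frame("top");g=env.grab_frame("scene")
H=[457,88.8,187];u,v=proj(f,[H])[0].astype(int);w,x=proj(g,[H])[0].astype(int)
print((u,v),blob(f["image"],u-10,v-10,u+11,v+11,45),(w,x),blob(g["image"],w-10,x-14,w+11,x+15,45))
a=cv2.resize(f["image"][150:270,160:300],(400,343),interpolation=2)
b=cv2.resize(g["image"][135:260,220:366],(400,343),interpolation=2)
cv2.imwrite("pics/c5.png",cv2.convertScaleAbs(np.hstack([a,b]),alpha=1.5))
E
```

```text
[456.17321398 342.31272474 301.04830275] [ 0.38975058 -0.30772271 -0.37072105] 25.65 92.09616910897999
(np.int64(229), np.int64(229)) [(array([228.7, 229.3]), array([ 6,  6,  8,  9, 51], dtype=int32)), (array([228.5, 237.8]), array([ 0, 17, 21,  4, 52], dtype=int32))] (np.int64(274), np.int64(160)) [(array([273.9, 160.5]), array([ 7,  7,  7, 16, 88], dtype=int32))]
```

View pics/c5.png

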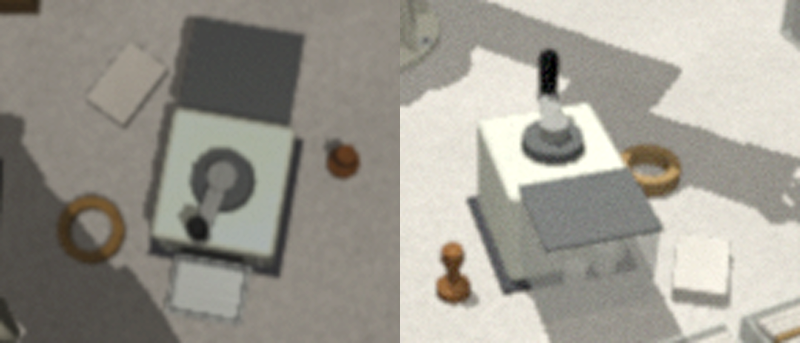

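The handle appears at top px (228.7,229.3) and scene px (273.9,160.5), where predicted. The tape roll, stamp and card pack stand where they did, and the gripper is clear. I'll hand the job in.

```bash
python3 -c "
from rig import env
print(env.finish_job())"
```

```text
the job is handed in; nothing more can be done
None
```

I wound the crank anticlockwise, in short steps after the first 42°, to its end stop. From there I wound it clockwise three full turns, let go and lifted clear. The job was handed in at about 26 s.

- **Finding the stop:** It came about 92° from the start, at TCP y ≈ 88.75 mm. I pressed against it three times, once with the grip 10 mm higher, and it blocked at the same place each time. The first touch peaked at about 20 N at the handle, and no joint or force limit was passed.
- **Final position:** Before release the handle was back at the stop angle to about 0.1° (TCP y 88.88, then 88.8). After release both cameras showed it within 1 px of where it should be. The tape roll, stamp and card pack near the dispenser looked unmoved in the last picture. The items further off were not in that view, and the gripper never went near them.
- **A check that disagreed:** The stop felt much stiffer than described, about 40 N per mm instead of 2–3 N per degree. I took it as the end stop because it blocked at the same angle each time and the crank passed that angle freely going clockwise.

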